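# Set the benchtop reader's filter selector to green and start the reading

### The arm

A 6-joint arm with a two-finger parallel gripper is mounted at the origin on the work surface. World frame = base frame: x ahead of the robot, y to its left, z up, the work surface at z = 0. Lengths are in mm, angles in rad, forces in N, time in s.
With the tool pointing down it reaches from about 300 to 1000 mm from the base axis. Payload 5.1 kg.
Tool frame: the origin (TCP) lies at the very end of the fingers, on their centre line; the grasp point (between the pads) lies 19 mm behind it (manip.pinch_z is the distance from the TCP to the grasp point, in mm); z points along the fingers, y is the line along which they close (so a half turn about z gives the same grasp; the last joint's range is limited). The gripper opens to 95 mm and grips with 3 to 60 N. Pads are 20 mm wide; open, the fingers measure 119 mm over their backs; the gripper's body (75 mm by 180 mm) begins 59 mm behind the grasp point.
Start: joints at [1.059, 0.124, 1.65, -0, 1.367, -0.083], TCP at [270.275, 591.131, 214.656] pointing down, gripper open.
Joint ranges: [-2.61, 2.61], [-1.02, 2.33], [0.03, 2.71], [-1.35, 4.49], [0.32, 2.68], [-2.91, 2.91]. Speed limits (rad/s): [2.57, 2.57, 3.14, 3.14, 3.14, 3.14].

### API

Orientations are given as a 3x3 rotation matrix whose columns are the frame's x, y, z axes.
In Python, from rig import state, imaging, order, manip gives the robot as it stands. The module is installed in compiled form; this text tells all that it offers.
- The arm moves only by the shell command python3 -m pendant 'ROWS' [FORCE]. ROWS is JSON, a list of rows, each a list of 7 numbers: the shift along the tool's x, y, z in mm, then the turn, a rotation vector about the tool's x, y, z in degrees, then the gripper's target within -1 to 1 (fully open at 1, half-way at 0, shut at -1). A call has 1 to 10 rows; each row shifts and turns the commanded pose from where the row before left it, along the tool's axes as they then stand; what a row does not reach is not made up. A row lasts 1/10 s, in which the tool goes at most 50 mm and 8.59 degrees, less where a joint would pass 70% of its speed; a pose out of reach is approached as far as the arm can. A call is refused whole if a number of a shift passes 50 or a number of a turn 8.59, either way. A call with a gripper value outside its range is refused whole. The fingers move at their own pace and stop on an object; FORCE is the grip in N (left out, the last holds). Time passes only in rows, so rows that do not move let the fingers close. It gives the time, the measured TCP pose, the force, the opening and the grip force at its end, in the units of the state.
- state(): the state, without advancing time (a new reading comes with each control period).
- imaging.snapshot(name): name is "scene" or "side" or "wrist"; returns a dict with "img" (400x640x3 uint8, blue, green, red), "fx", "fy", "cx", "cy" (pixels), "camera_from_world" (4x4, takes a point from world to camera coordinates); the wrist camera has in their place "tool_from_camera" (4x4, takes a point from camera to tool coordinates, whose origin is the TCP and whose axes are the flange's). Camera axes: x right, y down, z forward; pixel columns grow to the right and rows downward; lengths in mm; the calibration is good to about 2 mm. A picture is of the moment at which its call begins: read the wrist's pose just before it. There is no depth.
- order.hand_in(): hands the job in; it is judged then, once.
The state is a dict: "time": time; "joints": joint angles; "qvel": joint speeds; "tau": joint torques, N m; "eef_pos": TCP position; "tool_rot": TCP orientation; "ft_force": force on the tool from outside, world axes, zero at the start; "torque": the same for the moment, N m; "grip_width": finger opening in mm; "grip_force": force on a finger pad.
Only numpy, scipy, OpenCV 4.12 (cv2) and the standard library are available. Lean on these libraries where they do the work, as an engineer would, in place of code of your own. Each camera call takes 0.05 s, during which the arm holds its last target. There are 200 camera calls.

### The job

On the white benchtop reader, gently push the orange tab of the filter selector round with a fingertip until it points squarely at the green dot; the selector only turns, so do not lift it off its seat. Then, with the tab at green and not before, press the blue read button all the way down and let it come back up. Leave the bottle, the tip box and the jar standing where they are.

Things in the scene. Friction and masses are not known exactly. Their poses are not given: they have to be found in the camera images.
- reader: white benchtop instrument, fixed to the bench, 220 mm (its x) by 340 mm (its y, wide) by 70 mm tall; origin at the centre of its underside, front towards its -x. The selector's upright axis is at y = +50 mm, x = 0; the read button is at x = -30 mm, y = -115 mm. Nothing tall stands on it but the tab
- selector (a joint): angle of the filter selector about its upright axis, rad, counter-clockwise positive seen from above, free from -2.4 to 2.4. At 0 the tab points along the reader's -x; at angle q it points along (-cos q, -sin q) in the reader's x, y. It turns stiffly (about 0.12 N m, 2 N at the tab) and stays where it is left, with no click stops
- selector_lift (a joint): how far the selector is lifted off its seat, m: 0 when seated; a spring of 600 N/m with about 2 N preload holds it down
- hub (a point): the selector's axis, at the top of its black hub (hub radius 22 mm, its top 20 mm above the reader's top, on an aluminium disc of radius 52 mm whose top is 10 mm above the reader's top)
- tab (a point): middle of the upper part of the orange tab, 55 mm from the axis and 10 mm below the tab's top edge. The tab is an upright blade, 26 mm long along the radius (42 to 68 mm from the axis), 10 mm thick, its top 40 mm above the reader's top (110 mm above the bench)
- pointer (a point): the point 85 mm from the axis, straight out beyond the tab, just over the ring of dots: it lies over the middle of the dot that the tab points at
- green_dot: round flat green mark, 20 mm across and 1.5 mm thick, fixed on the reader's top 85 mm from the selector's axis; origin at its centre. The four dots swap places from run to run; they sit at selector angles -1.92, -0.96, 0.96 and 1.92 rad. This is the one wanted
- red_dot: round flat red mark, 20 mm across and 1.5 mm thick, fixed on the reader's top 85 mm from the selector's axis; origin at its centre. The four dots swap places from run to run; they sit at selector angles -1.92, -0.96, 0.96 and 1.92 rad
- yellow_dot: round flat yellow mark, 20 mm across and 1.5 mm thick, fixed on the reader's top 85 mm from the selector's axis; origin at its centre. The four dots swap places from run to run; they sit at selector angles -1.92, -0.96, 0.96 and 1.92 rad
- violet_dot: round flat violet mark, 20 mm across and 1.5 mm thick, fixed on the reader's top 85 mm from the selector's axis; origin at its centre. The four dots swap places from run to run; they sit at selector angles -1.92, -0.96, 0.96 and 1.92 rad
- read_button (a joint): how far the blue read button is pressed, m: 0 up, 0.006 fully down; a spring takes 5 N to press it fully and brings it back up
- read_button_top (a point): centre of the top of the blue round button (32 mm across) on the reader's right part, pressed straight down
- bottle: loose amber bottle with a blue cap, 48 mm across, 95 mm tall, on the bench at the reader's left (+y) side; origin under its centre. Leave alone
- tip_box: loose grey box with a blue top, 85 x 120 x 67 mm, on the bench at the reader's right (-y) side; origin under its centre. Leave alone
- jar: loose small jar with a white lid, 44 mm across, 50 mm tall, on the bench in front of the reader; origin under its centre. Leave alone

How it is judged (in metres and radians):
On the way, in this order (a step that is already met when the one before it is completed fails the run):
1. the tab points at the green dot (horizontal distance between pointer and green_dot below 0.009 m), for 0.3 s.
2. the read button is pressed fully down with the tab at green (horizontal distance between pointer and green_dot below 0.009 m and value of joint read_button above 0.0045 m), for 0.05 s.
At the end, for the whole second after the job is handed in: The tab points at the green dot (pointer within 9 mm of its centre, seen from above), the button is up again (within 1.5 mm), the selector is on its seat (within 2 mm), and bottle, tip box and jar stand upright within 15 mm of where they were (horizontal distance between pointer and green_dot below 0.009 m and value of joint read_button below 0.0015 m and value of joint selector_lift below 0.002 m and distance of each of bottle, tip_box, jar from where it was at the start of the episode below 0.015 m and angle between each of bottle, tip_box, jar's own z axis and vertical below 0.2 rad); the robot touches nothing.
It fails at once if the read button is pressed while the tab is not at green (value of joint read_button above 0.003 m and horizontal distance between pointer and green_dot above 0.01 m).
It fails at once if the selector is lifted off its seat (5 mm) (value of joint selector_lift above 0.005 m).
It fails at once if the reader, its tab or its button is pushed harder than 30 N (contact force between the fingers and reader above 30 N).
It fails at once if the bottle, tip box or jar is moved more than 15 mm, lifted or tipped over (distance of any of bottle, tip_box, jar from where it was at the start of the episode above 0.015 m or angle between any of bottle, tip_box, jar's own z axis and vertical above 0.3 rad).
It also fails if it takes over 51 s, if anything falls off the work surface, if the arm or the gripper's body presses on something with over 40 N, if the wrist force passes 120 N, or if a joint passes its speed limit or range.

## Working session

There is one attempt and no reset: what is moved stays moved. The work goes in short steps, Python scripts to look and compute and a shell command to move; the robot and the scene stay as the last step left them, time stands still between calls to the robot, and variables do not carry over. Pictures are saved under pics/ and viewed, at most 10 in all, crops included, and the job is handed in when it is done.

```bash
mkdir -p pics; python3 - <<'E'
from rig import state, imaging
import cv2,numpy as np,pickle
s=state();print(s['time'],s['eef_pos'],s['tool_rot'],s['grip_width'])
for n in("scene","side"):
    d=imaging.snapshot(n);cv2.imwrite(f"pics/{n}0.png",d['img']);pickle.dump(d,open(n+".pkl","wb"))
    M=np.array(d['camera_from_world']);print(n,d['fx'],(-M[:3,:3].T@M[:3,3]).round())
E
```

```text
0.0 [269.985429   590.58196262 213.40839088] [[-9.09457190e-01  4.15796401e-01 -9.86401249e-04]
 [ 4.15797546e-01  9.09455397e-01 -1.81161009e-03]
 [ 1.43826985e-04 -2.05772504e-03 -9.99997873e-01]] 95.17890301961835
scene 509.7947817106009 [ 919. -538.  879.]
side 494.96312876769076 [ 423. -752.  960.]
```

View pics/scene0.png

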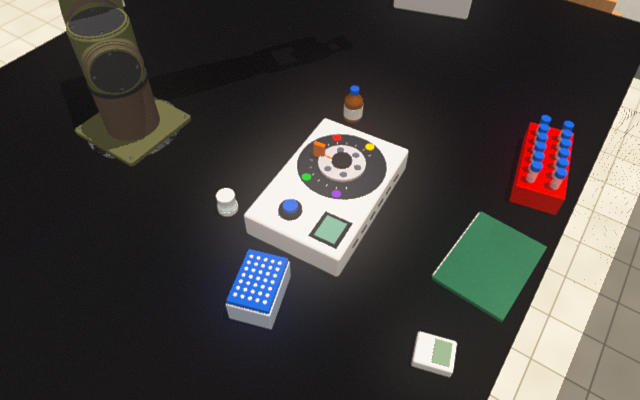

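View pics/side0.png

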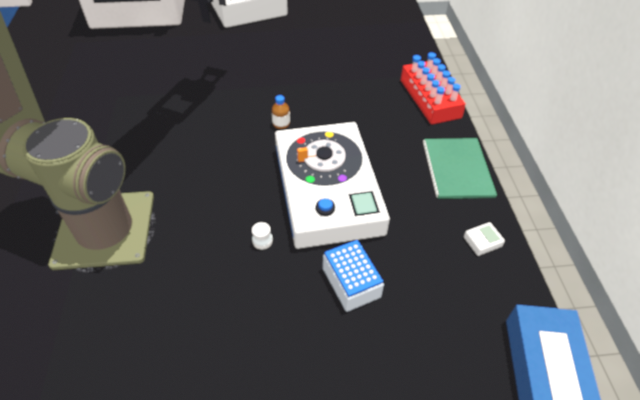

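The scene view shows the reader at about (330,195), with green at (306,177), red at (337,138), yellow at (370,147), violet at (336,194), the tab at (319,149) and the button at (290,208). I'll enlarge both views.

```bash
python3 - <<'E'
import cv2
a=cv2.imread("pics/scene0.png")[117:267,235:415];cv2.imwrite("pics/s1.png",cv2.resize(a,None,fx=4,fy=4,interpolation=cv2.INTER_CUBIC))
a=cv2.imread("pics/side0.png")[115:255,265:395];cv2.imwrite("pics/d1.png",cv2.resize(a,None,fx=4,fy=4,interpolation=cv2.INTER_CUBIC))
E
```

```text
(no output)
```

View pics/s1.png

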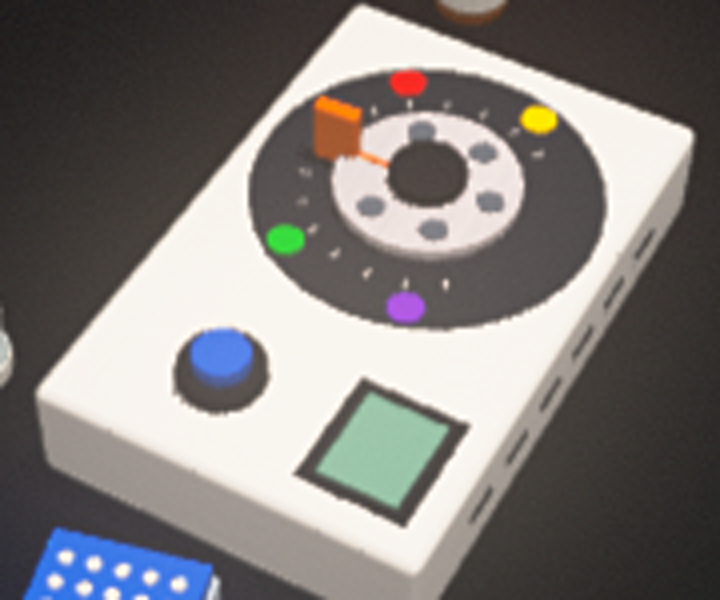

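View pics/d1.png

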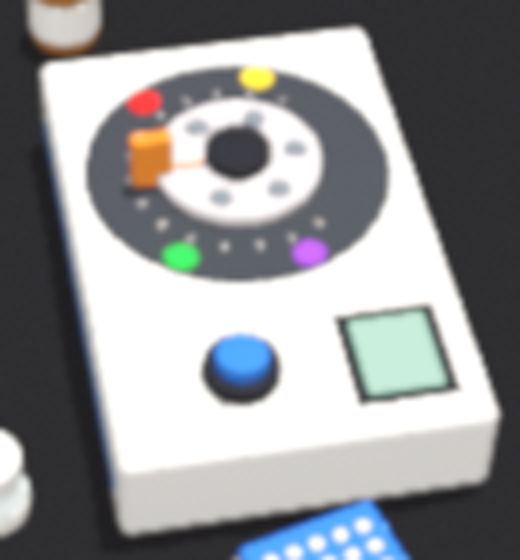

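The crops, in 4x pixels, show these positions:

| Feature | Scene crop | Side crop |
|---|---|---|
| Green | (286,239) | (181,257) |
| Violet | (405,307) | (310,252) |
| Red | (408,83) | (145,102) |
| Yellow | (539,120) | (257,78) |
| Hub top | (428,172) | (238,152) |
| Button top | (222,353) | (242,358) |

The top edge of the tab runs from (316,101) to (361,114) in the scene crop. I'll fit the reader's pose from these.

```bash
cat > fit.py <<'E'
import pickle,numpy as np
from scipy.optimize import least_squares
S=pickle.load(open("scene.pkl","rb"));D=pickle.load(open("side.pkl","rb"))
def proj(d,p):
    c=np.array(d['camera_from_world'])@np.r_[p,1];return np.array([d['fx']*c[0]/c[2]+d['cx'],d['fy']*c[1]/c[2]+d['cy']])
obs={'g':((286,239),(181,257)),'v':((405,307),(310,252)),'r':((408,83),(145,102)),'y':((539,120),(257,78)),'h':((428,172),(238,152)),'b':((222,353),(242,358)),'t':((338,107),(149,136))}
q={'g':.96,'v':1.92,'r':-.96,'y':-1.92}
def W(P,l):
    c,s=np.cos(P[2]),np.sin(P[2]);return np.array([P[0]+c*l[0]-s*l[1],P[1]+s*l[0]+c*l[1],l[2]])
def loc(k,P):
    if k in q:return(-85*np.cos(q[k]),50-85*np.sin(q[k]),71.5)
    return {'h':(0,50,90),'b':(-30,-115,P[4]),'t':(-55*np.cos(P[3]),50-55*np.sin(P[3]),110)}[k]
def res(P):
    r=[]
    for k,(a,b) in obs.items():
        w=W(P,loc(k,P))
        r+=[*(proj(S,w)-[235+a[0]/4-.4,117+a[1]/4-.4])-P[5:7],*(proj(D,w)-[265+b[0]/4-.4,115+b[1]/4-.4])-P[7:9]]
    return np.r_[r,P[5:]/1.]
if __name__=="__main__":
    o=min((least_squares(res,[550,-50,y,-.4,85,0,0,0,0]) for y in(-.6,0,.6)),key=lambda o:o.cost);P=o.x
    print(o.cost,P.round(3));print(o.fun.round(1));np.save("P.npy",P)
    for k in obs:print(k,W(P,loc(k,P)).round(1))
E
python3 fit.py
```

```text
2.3158363228999805 [ 5.40874e+02  7.81920e+01  8.30000e-02  2.30000e-02  8.85380e+01
 -1.08000e-01 -6.80000e-02  7.90000e-02 -1.46000e-01]
[-0.2  0.3 -0.1  0.4  0.1  0.3 -0.1  0.6  0.   0.1 -0.3  0.2 -0.1  0.
  0.2  0.1  0.1 -1.2  0.  -1.1 -0.2  0.5 -0.1 -0.5  0.1 -0.2  0.6  0.1
 -0.1 -0.1  0.1 -0.1]
g [493.9  54.6  71.5]
v [572.3  50.8  71.5]
r [482.4 193.4  71.5]
y [559.1 210.   71.5]
h [536.7 128.   90. ]
b [520.5 -38.9  88.5]
t [482.  122.2 110. ]
```

The fit is good to about 0.3 px. The tab is at q≈0.02 and green is at +0.96. I'll close the gripper and move to a point behind the tab, staying high.

```bash
cat > go.py <<'E'
# go.py phi_deg gap r z yaw_deg | world x y z yaw_deg : prints tool-axis shift & turn still needed
import sys,numpy as np
from rig import state
a=list(map(float,sys.argv[1:]));s=state();R=np.array(s['tool_rot']);p=np.array(s['eef_pos'])
if len(a)==5:
    f=np.radians(a[0]);h=np.array([536.7,128]);t=np.r_[h+a[2]*np.array([np.cos(f),np.sin(f)])-(15+a[1])*np.array([-np.sin(f),np.cos(f)]),a[3]];yaw=a[4]
else:t=np.array(a[:3]);yaw=a[3]
cur=np.degrees(np.arctan2(R[1,0],R[0,0]));d=(yaw-cur+180)%360-180
print('t',s['time'],'pos',p.round(1),'yaw',cur.round(2),'target',t.round(1),'shift',(R.T@(t-p)).round(1),'turn_z',-d.round(2),'F',np.round(s['ft_force'],1),'tilt',R[:2,2].round(4))
E
python3 -m pendant '[[-20,-17,0,0,0,0,-1],[-37,-31,0,0,0,0,-1],[-37,-31,0,0,0,0,-1],[-37,-31,0,0,0,0,-1],[-37,-31,0,0,0,0,-1],[-37,-31,0,0,0,0,-1],[-37,-31,0,0,0,0,-1],[-37,-31,0,0,0,0,-1],[-37,-31,0,0,0,0,-1],[-37,-31,0,0,0,0,-1]]' 20
python3 -m pendant '[[0,0,0,0,0,8,-1],[0,0,0,0,0,8.5,-1],[0,0,0,0,0,8.5,-1],[0,0,0,0,0,8.5,-1],[0,0,0,0,0,8.5,-1],[0,0,0,0,0,8.5,-1],[0,0,0,0,0,8.5,-1],[0,0,0,0,0,0,-1],[0,0,0,0,0,0,-1]]'
python3 go.py 186.1 10 57 120 96.1
```

```text
time: 1.1
eef_pos: [468.4, 173.3, 214.4]
tool_rot: [[-0.91, 0.416, -0.0], [0.416, 0.91, 0.0], [0.0, -0.0, -1.0]]
ft_force: [1.4, 0.2, 0.4]
grip_width: 20.3
grip_force: 0.0
time: 2.0
eef_pos: [468.0, 175.1, 214.3]
tool_rot: [[-0.115, 0.993, -0.001], [0.993, 0.115, -0.0], [-0.0, -0.001, -1.0]]
ft_force: [-0.2, 0.0, -0.0]
grip_width: 0.2
grip_force: 0.0
t 2.0 pos [468.  175.1 214.3] yaw 96.61 target [477.4 146.8 120. ] shift [-29.2   6.1  94.3] turn_z 0.51 F [-0.2  0.  -0. ] tilt [-0.0006 -0.0002]
```

```bash
python3 -m pendant '[[-15,3,15,0,0,0.5,-1],[-14,3,20,0,0,0,-1],[0,0,20,0,0,0,-1],[0,0,20,0,0,0,-1],[0,0,15,0,0,0,-1],[0,0,0,0,0,0,-1],[0,0,0,0,0,0,-1]]'
python3 go.py 186.1 10 57 90 96.1
python3 - <<'E'
from rig import imaging
import cv2
a=imaging.snapshot("scene")["img"][97:217,255:415];b=imaging.snapshot("wrist")["img"]
a=cv2.resize(a,None,fx=2.5,fy=2.5,interpolation=cv2.INTER_CUBIC);b=cv2.resize(b,(480,300))[:, 40:440]
cv2.imwrite("pics/m1.png",cv2.hconcat([a,b]))
E
```

```text
time: 2.7
eef_pos: [477.4, 147.1, 124.9]
tool_rot: [[-0.104, 0.995, -0.0], [0.995, 0.104, -0.0], [-0.0, -0.0, -1.0]]
ft_force: [-0.2, -0.1, -0.3]
grip_width: 0.5
grip_force: 0.0
t 2.7 pos [477.4 147.1 124.9] yaw 95.99 target [477.4 146.8  90. ] shift [-0.3 -0.1 34.9] turn_z -0.11 F [-0.2 -0.1 -0.3] tilt [-0.0001 -0.    ]
```

View pics/m1.png

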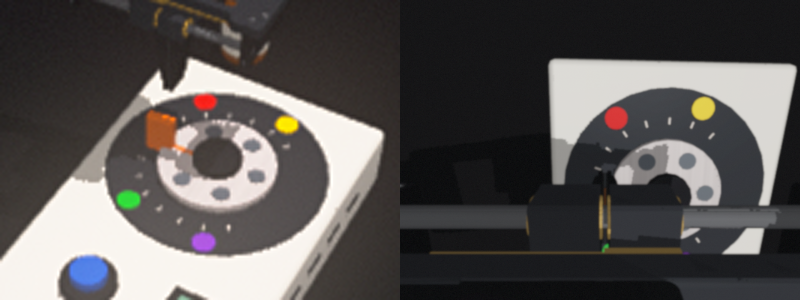

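The scene view shows the fingertip at (172,85) and the tab at (160,130), so the finger is on the correct side, behind the tab, and clear of it. I'll descend, make contact, then sweep round the hub.

```bash
python3 -m pendant '[[0,0,15,0,0,0,-1],[0,0,15,0,0,0,-1],[0,0,5,0,0,0,-1],[-4,0,0,0,0,0,-1],[-4,0,0,0,0,0,-1],[-2,0,0,0,0,0,-1],[0,0,0,0,0,0,-1]]'
python3 go.py 186.1 0 57 90 96.1
python3 -m pendant '[[-5,-1.1,0,0,0,-5,-1],[-5,-1.1,0,0,0,-5,-1],[-5,-1.1,0,0,0,-5,-1],[-5,-1.1,0,0,0,-5,-1]]'
python3 go.py 206.1 0 57 90 116.1
```

```text
time: 3.5
eef_pos: [478.9, 136.7, 90.3]
tool_rot: [[-0.103, 0.995, 0.001], [0.995, 0.103, 0.0], [0.0, 0.001, -1.0]]
ft_force: [0.7, 0.1, -0.1]
grip_width: 0.4
grip_force: 0.0
t 3.5 pos [478.9 136.7  90.3] yaw 95.9 target [478.4 136.9  90. ] shift [ 0.2 -0.4  0.3] turn_z -0.2 F [ 0.7  0.1 -0.1] tilt [0.0011 0.0001]
time: 3.9
eef_pos: [478.5, 116.9, 90.1]
tool_rot: [[-0.44, 0.898, -0.001], [0.898, 0.44, 0.001], [0.001, -0.0, -1.0]]
ft_force: [-1.3, 1.2, 1.5]
grip_width: 0.5
grip_force: 1.1
t 3.9 pos [478.5 116.9  90.1] yaw 116.12 target [478.9 116.4  90. ] shift [-0.7  0.1  0.1] turn_z 0.02 F [-1.3  1.2  1.5] tilt [-0.0006  0.0012]
```

The finger is in contact at about 2 N, as expected. I'll continue to about 3° short of green, then look.

```bash
python3 -m pendant '[[-5,-1.1,0,0,0,-5,-1],[-5,-1.1,0,0,0,-5,-1],[-5,-1.1,0,0,0,-5,-1],[-5,-1.1,0,0,0,-5,-1],[-5,-1.1,0,0,0,-5,-1],[-5,-1.1,0,0,0,-5,-1],[0,0,0,0,0,0,-1],[0,0,0,0,0,0,-1]]'
python3 go.py 239.8 0 57 90 149.8
python3 - <<'E'
from rig import imaging
import cv2
a=imaging.snapshot("scene")["img"][117:217,265:365];b=imaging.snapshot("side")["img"][115:215,270:370]
cv2.imwrite("pics/m2.png",cv2.hconcat([cv2.resize(i,None,fx=4,fy=4,interpolation=cv2.INTER_CUBIC) for i in(a,b)]))
E
```

```text
time: 4.7
eef_pos: [492.2, 89.4, 89.9]
tool_rot: [[-0.827, 0.562, 0.001], [0.562, 0.827, 0.0], [-0.0, 0.0, -1.0]]
ft_force: [-0.7, -0.6, 0.2]
grip_width: 0.1
grip_force: 0.2
t 4.7 pos [492.2  89.4  89.9] yaw 145.82 target [495.1  86.3  90. ] shift [-4.1 -1.  -0.1] turn_z -3.98 F [-0.7 -0.6  0.2] tilt [0.0006 0.0001]
```

View pics/m2.png

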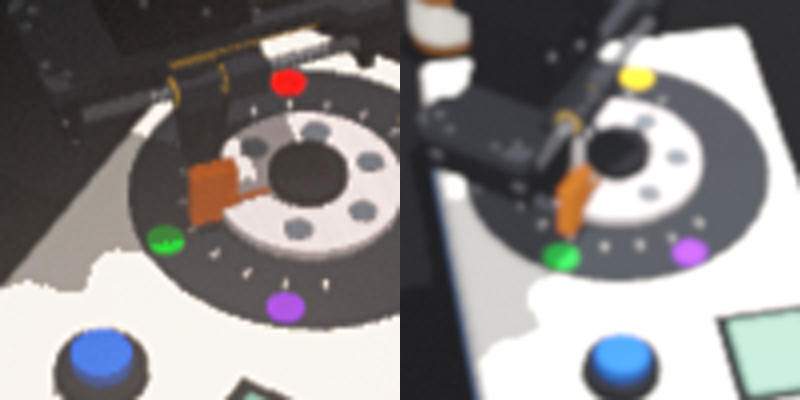

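In the left view the tab's top edge runs (190,168) to (237,159), just short of green at (167,240). In the right view the tab points at about green (561,257), slightly short. I'll push the last 3.5°, back off tangentially, lift and measure.

```bash
python3 -m pendant '[[-2,-0.5,0,0,0,-2,-1],[-1.5,-0.4,0,0,0,-1.5,-1],[0,0,0,0,0,0,-1],[0,0,0,0,0,0,-1]]'
python3 go.py 239.8 0 57 90 149.8
python3 -m pendant '[[4,0,0,0,0,0,-1],[8,0,0,0,0,0,-1],[4,0,-10,0,0,0,-1],[0,0,-30,0,0,0,-1],[20,-20,-30,0,0,0,-1],[30,-30,-10,0,0,0,-1],[30,-30,0,0,0,0,-1],[30,-30,0,0,0,0,-1],[0,0,0,0,0,0,-1]]'
python3 - <<'E'
from rig import imaging
import cv2
a=imaging.snapshot("scene")["img"][117:217,265:365];b=imaging.snapshot("side")["img"][115:215,270:370]
cv2.imwrite("pics/m3.png",cv2.hconcat([cv2.resize(i,None,fx=4,fy=4,interpolation=cv2.INTER_CUBIC) for i in(a,b)]))
E
```

```text
time: 5.2
eef_pos: [494.4, 86.8, 89.7]
tool_rot: [[-0.861, 0.509, -0.0], [0.509, 0.861, 0.0], [0.0, 0.0, -1.0]]
ft_force: [-1.8, 0.6, 0.9]
grip_width: 0.1
grip_force: 0.9
t 5.2 pos [494.4  86.8  89.7] yaw 149.4 target [495.1  86.3  90. ] shift [-0.8 -0.1 -0.3] turn_z -0.4 F [-1.8  0.6  0.9] tilt [-0.0001  0.0001]
time: 6.1
eef_pos: [327.2, 55.7, 170.3]
tool_rot: [[-0.861, 0.509, 0.005], [0.509, 0.861, -0.0], [-0.004, 0.002, -1.0]]
ft_force: [0.8, -0.0, 0.6]
grip_width: 0.3
grip_force: 0.0
```

View pics/m3.png

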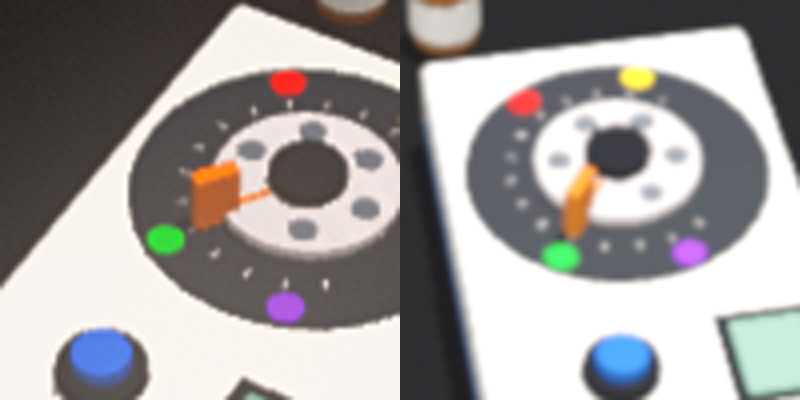

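The tab looks close to green in both views. I'll check the angle by projecting the modelled tab's corners.

```bash
python3 - <<'E'
import numpy as np
from fit import *
P=np.load("P.npy")
for q0 in(.84,.90,.96,1.02):
    u=np.array([-np.cos(q0),-np.sin(q0)]);t=np.array([-u[1],u[0]])
    o=[]
    for d,of,x0,y0,xo in((S,P[5:7],265,117,0),(D,P[7:9],270,115,400)):
        for r,e,z in((68,5,110),(42,5,110),(68,-5,110),(42,-5,110),(68,5,80),(24,0,80.5)):
            w=W(P,[*(np.array([0,50])+r*u+e*t),z]);p=proj(d,w)-of
            o.append(tuple(((p-[x0,y0]+.4)*4+[xo,0]).round().astype(int).tolist()))
    print(q0,o)
E
```

```text
0.84 [(191, 177), (238, 165), (185, 164), (232, 152), (191, 216), (266, 190), (568, 195), (590, 168), (553, 188), (576, 162), (568, 229), (598, 181)]
0.9 [(195, 182), (241, 168), (188, 169), (233, 156), (195, 221), (267, 191), (574, 197), (594, 170), (559, 191), (580, 164), (574, 231), (600, 182)]
0.96 [(198, 187), (243, 171), (190, 174), (235, 159), (198, 226), (268, 193), (580, 199), (598, 171), (565, 193), (583, 166), (580, 233), (602, 183)]
1.02 [(202, 192), (246, 174), (193, 179), (237, 162), (202, 231), (269, 195), (587, 200), (602, 171), (571, 196), (587, 167), (586, 235), (604, 184)]
```

```bash
python3 - <<'E'
import cv2
a=cv2.imread("pics/m3.png")
b=cv2.hconcat([cv2.resize(a[150:240,170:290],(400,300),interpolation=cv2.INTER_CUBIC),cv2.resize(a[150:240,530:650],(400,300),interpolation=cv2.INTER_CUBIC)])
cv2.imwrite("pics/m4.png",b)
E
```

```text
(no output)
```

View pics/m4.png

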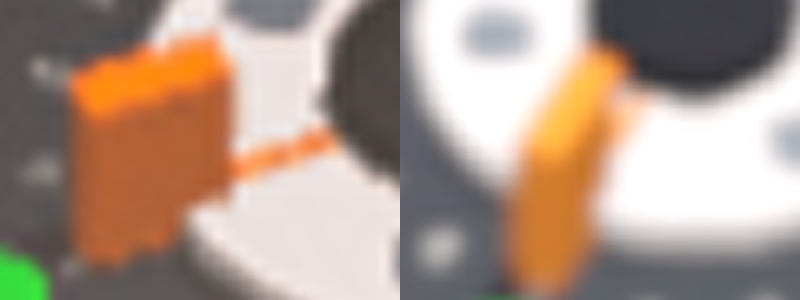

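The observed corners, (199,185), (240,172), (192,175) and (236,161) in m3 pixels, match q≈0.96, so the tab is on green. Next is the button.

```bash
python3 go.py 520.5 -38.9 110 149.4
```

```text
t 6.2 pos [330.1  56.1 170.7] yaw 149.41 target [520.5 -38.9 110. ] shift [-212.    15.    61.6] turn_z 0.01 F [0.3 0.8 0.1] tilt [0.0045 0.    ]
```

```bash
python3 -m pendant '[[-20,2,0,0,0,0,-1],[-35,2,0,0,0,0,-1],[-40,3,0,0,0,0,-1],[-40,3,0,0,0,0,-1],[-40,3,10,0,0,0,-1],[-37,2,15,0,0,0,-1],[0,0,20,0,0,0,-1],[0,0,16,0,0,0,-1],[0,0,0,0,0,0,-1],[0,0,0,0,0,0,-1]]'
python3 go.py 520.5 -38.9 94 149.4
python3 - <<'E'
from rig import imaging
import cv2
a=imaging.snapshot("scene")["img"][150:250,240:340];b=imaging.snapshot("side")["img"][150:250,270:370]
cv2.imwrite("pics/m5.png",cv2.hconcat([cv2.resize(i,None,fx=4,fy=4,interpolation=cv2.INTER_CUBIC) for i in(a,b)]))
E
```

```text
time: 7.2
eef_pos: [520.1, -38.4, 108.2]
tool_rot: [[-0.861, 0.508, -0.001], [0.508, 0.861, 0.0], [0.001, -0.0, -1.0]]
ft_force: [0.6, 0.3, -0.4]
grip_width: 0.5
grip_force: 0.0
t 7.2 pos [520.1 -38.4 108.2] yaw 149.47 target [520.5 -38.9  94. ] shift [-0.6 -0.2 14.2] turn_z 0.07 F [ 0.6  0.3 -0.4] tilt [-0.0011  0.0002]
```

View pics/m5.png

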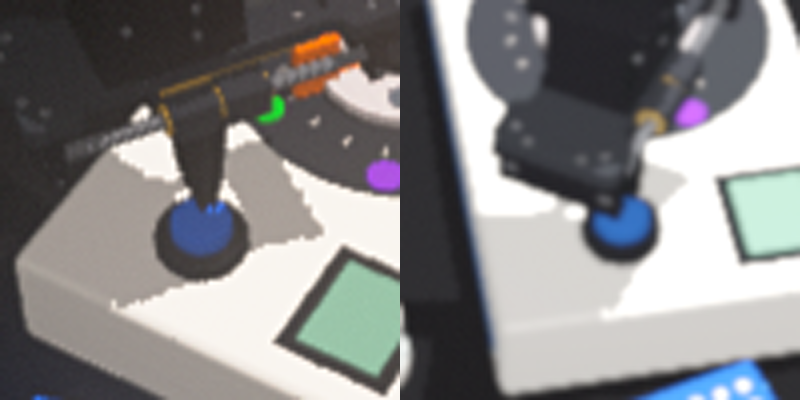

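The fingertip, at (210,210) left and (612,210) right, is about 20 mm above the button's centre. I'll descend slowly and watch the force.

```bash
python3 -m pendant '[[0,0,8,0,0,0,-1],[0,0,6,0,0,0,-1],[0,0,2,0,0,0,-1],[0,0,0,0,0,0,-1],[0,0,0,0,0,0,-1]]'
python3 -m pendant '[[0,0,2,0,0,0,-1],[0,0,2,0,0,0,-1],[0,0,0,0,0,0,-1],[0,0,0,0,0,0,-1]]'
```

```text
time: 7.8
eef_pos: [520.3, -38.9, 92.7]
tool_rot: [[-0.861, 0.509, 0.0], [0.509, 0.861, -0.0], [-0.0, 0.0, -1.0]]
ft_force: [-0.0, -0.5, -0.4]
grip_width: 0.4
grip_force: 0.0
time: 8.2
eef_pos: [520.6, -38.9, 89.1]
tool_rot: [[-0.861, 0.509, 0.001], [0.509, 0.861, -0.0], [-0.001, 0.0, -1.0]]
ft_force: [-1.1, 0.3, 3.8]
grip_width: 0.5
grip_force: 1.6
```

```bash
for i in 1 2; do python3 -m pendant '[[0,0,1,0,0,0,-1],[0,0,0.5,0,0,0,-1],[0,0,0,0,0,0,-1]]' | grep -E 'eef|ft'; done
```

```text
eef_pos: [520.6, -38.9, 87.5]
ft_force: [-0.2, -0.1, 4.2]
eef_pos: [520.6, -38.9, 86.2]
ft_force: [-0.8, 0.7, 5.6]
```

```bash
for i in 1 2; do python3 -m pendant '[[0,0,0.5,0,0,0,-1],[0,0,0.5,0,0,0,-1],[0,0,0,0,0,0,-1]]' | grep -E 'eef|ft'; done
```

```text
eef_pos: [520.6, -38.9, 86.2]
ft_force: [-3.3, 0.3, 11.1]
eef_pos: [520.7, -39.0, 86.1]
ft_force: [-5.4, 0.7, 15.2]
```

The button has bottomed: z holds at 86.2 mm while the force rises to 15 N. I'll release it and lift clear.

```bash
python3 -m pendant '[[0,0,-3,0,0,0,-1],[0,0,-6,0,0,0,-1],[0,0,-15,0,0,0,-1],[0,0,-30,0,0,0,-1],[0,0,-40,0,0,0,-1],[40,0,-20,0,0,0,-1],[45,0,0,0,0,0,-1],[45,0,0,0,0,0,-1],[0,0,0,0,0,0,-1],[0,0,0,0,0,0,-1]]'
python3 - <<'E'
from rig import imaging
import cv2
a=imaging.snapshot("scene")["img"][80:330,190:440];b=imaging.snapshot("side")["img"][80:330,210:460]
cv2.imwrite("pics/m6.png",cv2.hconcat([cv2.resize(i,(400,400),interpolation=cv2.INTER_CUBIC) for i in(a,b)]))
E
```

```text
time: 10.4
eef_pos: [407.7, 27.6, 197.9]
tool_rot: [[-0.862, 0.508, 0.001], [0.508, 0.862, -0.0], [-0.001, 0.0, -1.0]]
ft_force: [0.5, -0.6, 0.5]
grip_width: 0.6
grip_force: 0.0
```

View pics/m6.png

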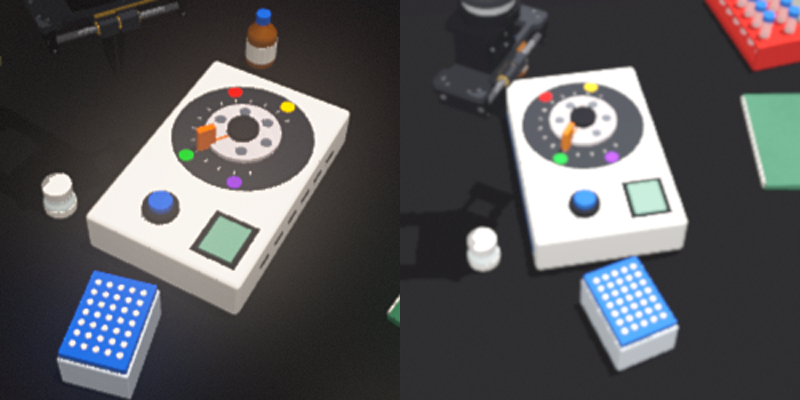

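The tab, (205,138) left, points at green, (186,155). The button, (160,202), is up, and the bottle, jar and tip box haven't moved. The arm is clear.

```bash
python3 -c "from rig import order;print(order.hand_in())"
```

```text
the job is handed in; nothing more can be done
None
```

I turned the filter selector's tab to the green dot, then pressed the read button fully down and let it come back up. The bottle, tip box and jar were left alone, and the job is handed in; no verdict came back.

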